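Load a charger under the sprung roller arm of a test fixture

ROBOT

A 6-joint arm with a two-finger parallel gripper is mounted at the origin on a cart in front of the work surface, level with it; the furniture and walls round the work are solid. World frame = base frame: x ahead of the robot, y to its left, z up, the work surface at z = 0. Lengths are in m, angles in rad, forces in N, time in s.
With the tool pointing down it reaches from about 0.325 to 0.85 m from the base axis. Payload 15.5 kg.
Tool frame: the origin (TCP) lies on the centre line of the jaws, within the pads' length; the fingertips stand 25 mm ahead of it and the grasp point (between the pads) lies 6 mm ahead of it; z points along the fingers, y is the direction in which the jaws open and shut (so a half turn about z gives the same grasp; the last joint's range is limited). The gripper opens to 91 mm and grips with 3 to 60 N. Pads are 32 mm wide; open, the fingers measure 118 mm over their backs; the gripper's body (76 mm by 178 mm) begins 60 mm behind the grasp point.
Start: joints at [-1.333, 0.494, 1.345, -0, 1.302, -0.096], TCP at [0.205, -0.591, 0.239] pointing down, gripper open.
Joint ranges: [-2.91, 2.91], [-0.82, 2.16], [0.22, 2.67], [-1.22, 4.37], [0.12, 2.79], [-3.08, 3.08]. Speed limits (rad/s): [1.89, 1.89, 2.57, 3.01, 3.01, 3.01].

INTERFACE

Orientations are given as a unit quaternion [x, y, z, w].
In Python, from cell import ctrl gives the robot as it stands.
- The arm moves only by the shell command python3 -m handwheel 'ROWS' [OPENING]. ROWS is JSON, a list of rows, each an object of numbers: "x", "y", "z": the shift along the world's x, y, z in m; "ax", "ay", "az": the turn, a rotation vector about the world's x, y, z in rad. A call has exactly 8 rows; each row shifts and turns the pose as measured when the row begins; what a row does not reach is not made up. A row lasts 1/10 s, in which the tool goes at most 50 mm and 8.59 degrees, less where a joint would pass 70% of its speed; a pose out of reach is approached as far as the arm can. A call is refused whole if a number of a shift passes 0.05 or a number of a turn 0.15, either way. A call with a gripper value outside its range is refused whole. OPENING is the closure, from -1 (fully open) to 1 (shut), set as the call begins (- or left out, the last holds). The fingers move at their own pace and stop on an object; the grip force is fixed at half the most. Time passes only in rows, so rows that do not move let the fingers close, or fill a call up. It gives the time, the measured TCP pose, the force and the opening at its end, in the units of the state.
- ctrl.observe(): the state, without advancing time (a new reading comes with each control period).
- ctrl.grab_frame(name): name is "scene" or "top" or "wrist"; returns a dict with "image" (384x512x3 uint8, blue, green, red), "depth" (384x512 float32, m along the optical axis (not along the pixel's ray), 0 where there is no reading), "K" (3x3 intrinsics, pixels), "position" and "attitude" of the camera in the world; the wrist camera has in their place "mount" (4x4, takes a point from camera to tool coordinates, whose origin is the TCP and whose axes are the flange's). Camera axes: x right, y up, looking along -z (the intrinsics and any distortion apply to the point x, -y, -z); pixel columns grow to the right and rows downward; lengths in m; the calibration is good to about 2 mm. A picture is of the moment at which its call begins: read the wrist's pose just before it.
- ctrl.close_job(): hands the job in, once; it reports no verdict.
Trained networks look in a picture, given as the dict that the camera call returned (one of the last four; its "shot" number tells which), for a name from the list of things; names that differ only in an ending like _2 or _b are one class to them, and where a whole thing is asked for, a point or a joint stands for the part that bears it (a point fixed in the world has none). Each returns a list of dicts, best first, with "p" (0 to 1); they miss things now and then, are a little off and sometimes report something else, mostly with a low value. They report only what shows in the picture. A call takes as long as a camera call. They do not tell look-alikes from the thing itself.
- ctrl.recognise(picture, target): "rect" ([left, top, right, bottom] in pixels, round what is visible of it).
- ctrl.spot_point(picture, target): "at" ([column, row] in pixels: a listed point, or the origin of a listed thing).
The state is a dict: "t": time; "joint_positions": joint angles; "dq": joint speeds; "effort": joint torques, N m; "position": TCP position; "tcp_rot": TCP orientation; "force": force on the tool from outside, world axes, zero at the start; "ft_torque": the same for the moment, N m; "opening": finger opening in m.
Only numpy, scipy, OpenCV 4.12 (cv2) and the standard library are available. Lean on these libraries where they do the work, as an engineer would, in place of code of your own. Each camera call takes 0.05 s, during which the arm holds its last target.

TASK

Draw the white charger block out of its grey storage sleeve and load it into the test fixture: port end (dark socket slot) first, flat on the plate, pushed in under the red sprung roller arm so that the arm lifts, until the port end is fully home against the two black stops and the roller bears down on its top. Because the ports must go in first and only the port end sticks out of the sleeve, you will have to lay the charger down and take it again by its plain end. Leave the torch, the masking tape and the fine screwdriver where they are.

Things in the scene. Friction and masses are not known exactly. Their poses are not given: they have to be found in the camera images.
- charger_mid (a point): centre of the loose white charger block: rounded box 75 mm long, 42 wide, 22 thick, about 0.11 kg; this point is half-way up. +y points along its length to the port end (the end face with a dark socket slot; the other end is blank), +x across, +z up. The plain end is 37.5 mm to -y. At the start the port end sticks about 34 mm out of the sleeve
- charger_ports (a point): middle of the charger's port end face, 37.5 mm in +y from charger_mid, half-way up
- sleeve_mouth (a point): middle of the storage sleeve's mouth, on the pocket's floor, 6 mm above the bench. +x points into the pocket: the charger is drawn out to -x and is clear after about 42 mm. Inside: 44 mm deep, 46 wide, 26 high
- sleeve: grey storage sleeve, fixed to the bench: roofed pocket, closed at the back, 48 mm deep, 58 wide, 36 high, orange patch on the roof. Origin at bench height under the mouth, axes as sleeve_mouth. A floor tongue 24 mm wide and 6 mm high reaches 22 mm out of the mouth beneath the charger
- fixture_stop (a point): on the top of the test fixture's plate (10 mm above the bench), on the centre line, in the plane of the front faces of the two black stops (14 mm wide, 16 high, centred 18 mm to either side). +x points in: the charger comes from -x. Seated, its ports face is at x = 0 and its plain end at x = -75 mm; the last 30 mm stand free of guides and arm
- roller_axle (a point): centre of the dark, freely turning roller (24 mm diameter, 30 wide) in the fork at the front of the red sprung arm. At rest it hangs 20 mm before the stops, its underside 15 mm above the plate, 7 mm lower than the charger's top. The port end pushed against it lifts it with some 3 to 10 N. The fork reaches 35 mm before the stops; lifted by the charger it stays below 60 mm above the bench
- hold_arm (a joint): lift of the red sprung arm about its hinge (40 mm behind the stops, 20 mm above the bench), rad: 0 at rest on its lower limit, about 0.12 with the roller on the charger's top, at most 0.8. A spring drives it down with about 2.5 N at the roller at rest and 4.5 N on the charger; it does not stay up by itself
- fixture: test fixture fixed to the bench: aluminium plate, x -78 to +72 mm, 100 wide, 10 high; origin at bench height under fixture_stop, same axes. Blue guides 14 mm high stand beside the way in from x = -28 mm to 0, inner faces 24 mm from the centre line (3 mm clear each side of the charger), flared wider from about x = -42 mm
- charger: the charger as a whole; origin at the centre of its underside, axes as charger_mid
- torch: black hand torch, 27 x 115 x 27 mm, loose, lying on the bench at the right; leave alone. Origin at the middle of its underside
- tape_masking: roll of cream masking tape lying flat, 103 mm across, 25 mm high, loose, at the left; leave alone. Origin at the middle of its underside
- driver_fine: fine screwdriver with black and red handle, 14 x 125 x 14 mm, loose, lying on the bench at the back between sleeve and fixture; leave alone. Origin at the middle of its underside
Not all that is in view belongs to the job. What is shaped like the charger but blue or yellow is not meant.

How it is judged:
By the outcome, as a careful person would: the job done as asked, in the order asked, and still so for the second after the job is handed in, with the robot touching nothing.
It also fails if it takes over 67 s, if anything falls off the work surface, if the arm or the gripper's body presses on something with over 40 N, if the wrist force passes 120 N, or if a joint passes its speed limit or range.

## Working session

There is one attempt and no reset: what is moved stays moved. The work goes in short steps, Python scripts to look and compute and a shell command to move; the robot and the scene stay as the last step left them, time stands still between calls to the robot, and variables do not carry over. Pictures are saved under pics/ and viewed, and the job is handed in when it is done.

```bash
ls; mkdir -p pics
cat > h.py <<'E'
import numpy as np, cv2
from scipy.spatial.transform import Rotation as R
from cell import ctrl
def campose(f,st=None):
    if 'mount' in f:
        T=np.eye(4);T[:3,:3]=R.from_quat(st['tcp_rot']).as_matrix();T[:3,3]=st['position']
        return T@np.array(f['mount'])
    T=np.eye(4);a=np.array(f['attitude'])
    T[:3,:3]=a if a.shape==(3,3) else R.from_quat(a).as_matrix()
    T[:3,3]=f['position'];return T
def ray(f,uv,T):
    K=np.array(f['K']);d=np.array([(uv[0]-K[0,2])/K[0,0],-(uv[1]-K[1,2])/K[1,1],-1.])
    return T[:3,3],T[:3,:3]@d
def onz(f,uv,T,z):
    o,d=ray(f,uv,T);return o+d*(z-o[2])/d[2]
def dep(f,uv,T):
    o,d=ray(f,uv,T);return o+d*float(f['depth'][int(round(uv[1])),int(round(uv[0]))])
def proj(f,p,T):
    K=np.array(f['K']);q=T[:3,:3].T@(np.array(p)-T[:3,3]);return K[0,2]-K[0,0]*q[0]/q[2],K[1,2]+K[1,1]*q[1]/q[2]
def cloud(f,T):
    K=np.array(f['K']);v,u=np.mgrid[0:384,0:512];D=f['depth']
    P=np.stack([(u-K[0,2])/K[0,0]*D,-(v-K[1,2])/K[1,1]*D,-D],-1)
    return P@T[:3,:3].T+T[:3,3]
E
python3 - <<'E'
from h import *
s=ctrl.observe();print(s)
for n in ['top','scene']:
    f=ctrl.grab_frame(n);cv2.imwrite(f'pics/{n}0.png',f['image']);T=campose(f)
    print(n,f['K'],f['position'],f['attitude'],[k for k in f if k not in('image','depth')])
    for t in ['charger_mid','charger_ports','sleeve_mouth','fixture_stop','roller_axle','sleeve','fixture','torch','tape_masking','driver_fine']:
        r=ctrl.spot_point(f,t)
        print(t,[(np.round(x['at'],1),round(x['p'],2),np.round(dep(f,x['at'],T),3)) for x in r[:4]])
E
```

```text
pics
{'t': 0.0, 'joint_positions': array([-1.33248148e+00,  4.94187498e-01,  1.34611963e+00,  7.17239390e-06,
        1.30251521e+00, -9.55075003e-02]), 'dq': array([ 0.00160064, -0.00043834,  0.00125443, -0.00015383,  0.00076072,
        0.00054727]), 'effort': array([ 4.79091686e-03, -8.78804755e+01, -3.81844354e+01,  7.10993330e-02,
        5.39686717e-02, -1.25269862e-04]), 'position': array([ 0.20470341, -0.59015689,  0.23833947]), 'tcp_rot': array([ 9.86102611e-01,  1.66136277e-01, -4.04161824e-05, -6.13522176e-04]), 'force': array([-0.75600741,  0.45399763, -0.5795853 ]), 'ft_torque': array([-0.00010814,  0.05897281,  0.05252466]), 'opening': 0.09110893451984774}
top [[484.43788244   0.         253.12019233]
 [  0.         484.43788244 192.95167403]
 [  0.           0.           1.        ]] [ 0.27862592 -0.02873185  1.5358145 ] [ 0.06077373 -0.06027465 -0.69715617  0.71179126] ['K', 'position', 'attitude', 'shot']
charger_mid [(array([189.9, 190.2]), 0.61, array([0.542, 0.174, 0.039])), (array([339.4, 237.2]), 0.51, array([ 0.406, -0.297,  0.021]))]
charger_ports [(array([335
[... 1512 characters left out ...]
6. ]), 0.53, array([0.454, 0.321, 0.005])), (array([334. , 194.1]), 0.42, array([0.164, 0.007, 0.378]))]
sleeve_mouth [(array([211.7, 229.4]), 0.75, array([0.519, 0.186, 0.03 ]))]
fixture_stop [(array([291.6, 191.8]), 0.58, array([ 0.522, -0.149,  0.014]))]
roller_axle [(array([293.4, 186.7]), 0.56, array([ 0.507, -0.144,  0.055]))]
sleeve [(array([212.4, 230.5]), 0.7, array([0.514, 0.186, 0.03 ]))]
fixture [(array([290.2, 192. ]), 0.65, array([ 0.528, -0.148,  0.01 ]))]
torch [(array([373.2, 179.6]), 0.7, array([ 0.394, -0.429,  0.023]))]
tape_masking [(array([159. , 284.8]), 0.93, array([ 0.442,  0.422, -0.001]))]
driver_fine [(array([250.1, 197.7]), 0.51, array([ 0.583, -0.009,  0.015]))]
```

Run:
```python
import cv2
for n,(a,b,c,d) in dict(top=(90,140,410,270),scene=(130,150,400,310)).items():
    i=cv2.imread(f'pics/{n}0.png')[b:d,a:c];cv2.imwrite(f'pics/{n}0c.png',cv2.resize(i,None,fx=2.5,fy=2.5,interpolation=cv2.INTER_CUBIC))
```

```text
(no output)
```

View pics/top0c.png

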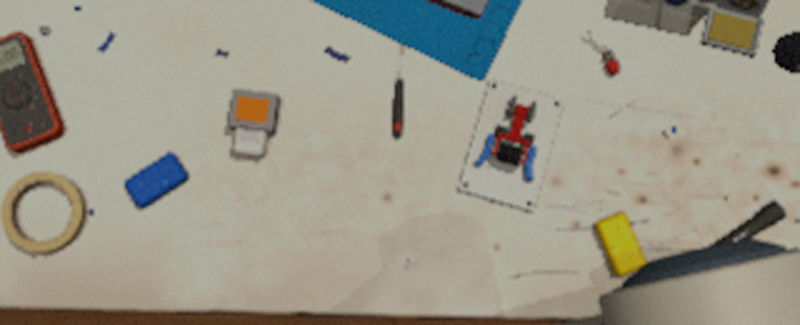

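View pics/scene0c.png

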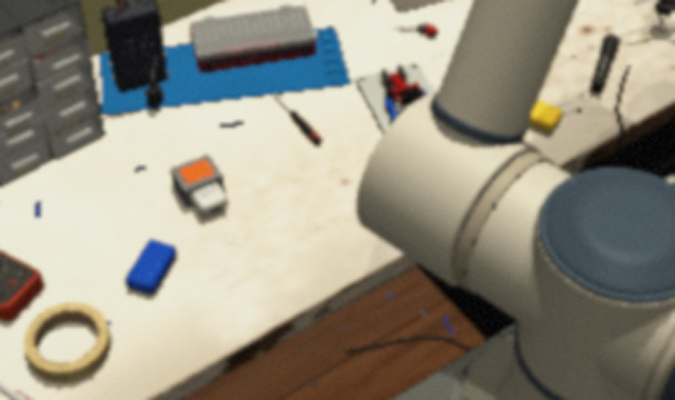

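View pics/top0.png

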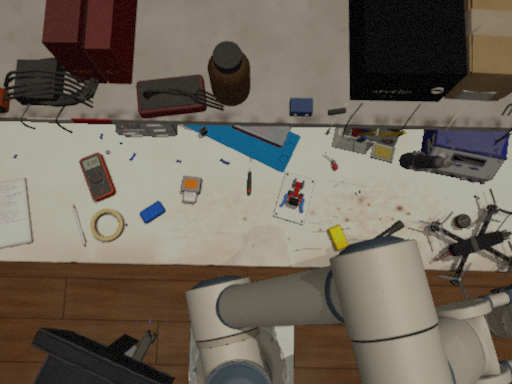

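The white charger with its port end out of the sleeve is at top-view px (190,197). The look-alikes are a blue block at (152,212) and a yellow block at (338,237). Only the white one sits in the grey sleeve with the orange patch. The fixture is at (294,197). I'll go over there and look with the wrist camera.

```bash
python3 -m handwheel '[{"x":0.03,"y":0.05,"z":0.01,"az":-0.05},{"x":0.03,"y":0.05,"z":0.01,"az":-0.05},{"x":0.03,"y":0.05,"z":0.01,"az":-0.05},{"x":0.03,"y":0.05,"z":0.01,"az":-0.05},{"x":0.03,"y":0.05,"z":0.01,"az":-0.05},{"x":0.03,"y":0.05,"az":-0.05},{"x":0.03,"y":0.05,"az":-0.05},{"x":0.03,"y":0.05,"az":-0.05}]'
python3 - <<'E'
from h import *
s=ctrl.observe();f=ctrl.grab_frame('wrist');print(s['t'],s['position'],s['tcp_rot'],s['joint_positions']);print(np.round(f['mount'],3));cv2.imwrite('pics/w1.png',f['image'])
T=campose(f,s);print(T[:3,3],T[:3,2])
E
```

```text
1.1 [ 0.20474672 -0.59050841  0.23890482] [ 9.86113572e-01  1.66072343e-01  1.33014852e-05 -2.07811805e-05] [-1.33255910e+00  4.93616887e-01  1.34549893e+00  3.05943104e-05
  1.30251639e+00 -9.54615967e-02]
[[-0.     0.956  0.293  0.083]
 [ 1.     0.    -0.    -0.001]
 [-0.     0.293 -0.956 -0.146]
 [ 0.     0.     0.     1.   ]]
[ 0.28316571 -0.56266435  0.38445569] [0.27625836 0.09601821 0.95627497]invalid input at $[0]: expected keys x, y, z, ax, ay, az
```

View pics/w1.png

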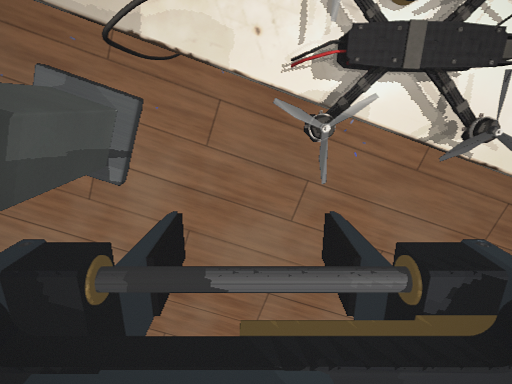

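```bash
python3 -m handwheel '[{"x":0.03,"y":0.05,"z":0.01,"ax":0,"ay":0,"az":-0.06},{"x":0.03,"y":0.05,"z":0.01,"ax":0,"ay":0,"az":-0.06},{"x":0.03,"y":0.05,"z":0.01,"ax":0,"ay":0,"az":-0.06},{"x":0.03,"y":0.05,"z":0.01,"ax":0,"ay":0,"az":-0.06},{"x":0.03,"y":0.05,"z":0.01,"ax":0,"ay":0,"az":-0.06},{"x":0.03,"y":0.05,"z":0,"ax":0,"ay":0,"az":-0.06},{"x":0.03,"y":0.05,"z":0,"ax":0,"ay":0,"az":-0.06},{"x":0.03,"y":0.05,"z":0,"ax":0,"ay":0,"az":-0.06}]'
python3 - <<'E'
from h import *
s=ctrl.observe();f=ctrl.grab_frame('wrist');print(s['t'],s['position'],s['tcp_rot'],s['joint_positions']);cv2.imwrite('pics/w2.png',f['image'])
T=campose(f,s)
for t in ['fixture_stop','roller_axle','fixture']:
        r=ctrl.spot_point(f,t)
        print(t,[(np.round(x['at'],1),round(x['p'],2),np.round(dep(f,x['at'],T),3)) for x in r[:4]])
E
```

```text
t: 1.95
position: [0.4083, -0.248, 0.2823]
tcp_rot: [0.996, -0.086, 0.001, 0.002]
force: [0.5, 0.0, 0.0]
opening: 0.0915
1.95 [ 0.40825494 -0.24797936  0.28234507] [ 0.99627584 -0.0862012   0.0012228   0.00151783] [-6.70132488e-01  2.37862699e-01  1.63401607e+00 -1.24201793e-03
  1.26600027e+00  1.07365133e+00]
fixture_stop [(array([170.8,  83.4]), 0.96, array([ 0.533, -0.163,  0.038]))]
roller_axle [(array([166.8, 101.3]), 0.8, array([ 0.512, -0.155,  0.049]))]
fixture [(array([173.1,  87. ]), 0.72, array([ 0.531, -0.157,  0.008]))]
```

View pics/w2.png

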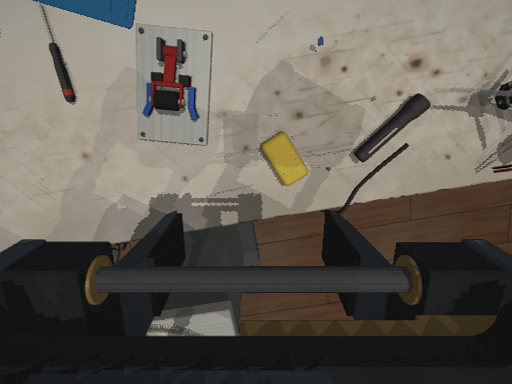

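```bash
python3 -m handwheel '[{"x":0,"y":0.03,"z":-0.01,"ax":0,"ay":0,"az":-0.02},{"x":0,"y":0.03,"z":-0.01,"ax":0,"ay":0,"az":-0.02},{"x":0,"y":0.03,"z":-0.01,"ax":0,"ay":0,"az":-0.02},{"x":0,"y":0.03,"z":-0.01,"ax":0,"ay":0,"az":-0.02},{"x":0,"y":0,"z":-0.01,"ax":0,"ay":0,"az":0},{"x":0,"y":0,"z":-0.01,"ax":0,"ay":0,"az":0},{"x":0,"y":0,"z":0,"ax":0,"ay":0,"az":0},{"x":0,"y":0,"z":0,"ax":0,"ay":0,"az":0}]'
python3 - <<'E'
from h import *
s=ctrl.observe();f=ctrl.grab_frame('wrist');print(s['t'],s['position'],s['tcp_rot'],s['joint_positions']);cv2.imwrite('pics/w3.png',f['image'])
T=campose(f,s)
for t in ['fixture_stop','roller_axle','fixture']:
        r=ctrl.spot_point(f,t)
        print(t,[(np.round(x['at'],1),round(x['p'],2),np.round(dep(f,x['at'],T),3),np.round(onz(f,x['at'],T,.01),4)) for x in r[:4]])
np.savez('w3.npz',im=f['image'],depth=f['depth'],K=f['K'],T=T)
E
```

```text
t: 2.95
position: [0.4065, -0.1354, 0.2203]
tcp_rot: [0.992, -0.128, 0.002, 0.003]
force: [-0.4, -0.9, 0.2]
opening: 0.091
2.95 [ 0.40645554 -0.13537675  0.22026823] [ 0.99171778 -0.12837764  0.0018402   0.00341164] [-0.45701219  0.24078724  1.83180586 -0.00603254  1.06332344  1.37416857]
fixture_stop [(array([242.1,  61.6]), 0.92, array([ 0.531, -0.157,  0.035]), array([ 0.5349, -0.1571,  0.01  ])), (array([497.9,  95.8]), 0.29, array([ 0.423, -0.435,  0.019]), array([ 0.4213, -0.4422,  0.01  ]))]
roller_axle [(array([241.7,  81.9]), 0.72, array([ 0.511, -0.151,  0.048]), array([ 0.514 , -0.1508,  0.01  ]))]
fixture [(array([243.5,  66.5]), 0.78, array([ 0.53 , -0.157,  0.01 ]), array([ 0.5295, -0.1573,  0.01  ]))]
```

View pics/w3.png

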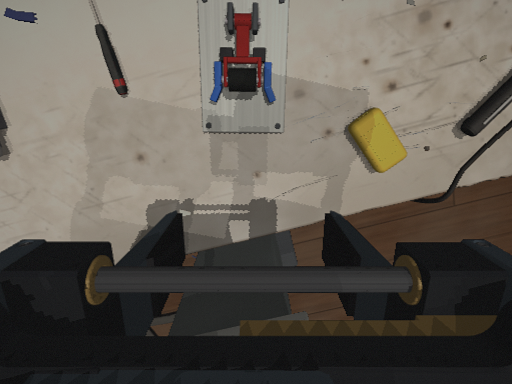

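Run:
```python
import cv2
i=cv2.imread('pics/w3.png')[0:150,180:310];cv2.imwrite('pics/w3c.png',cv2.resize(i,None,fx=4.5,fy=4,interpolation=cv2.INTER_CUBIC)[:600])
```

```text
(no output)
```

View pics/w3c.png

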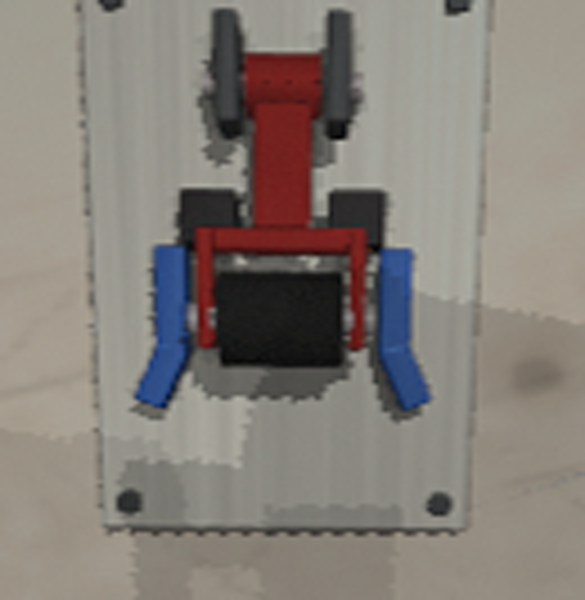

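Run:
```python
from h import *
d=np.load('w3.npz');f=dict(K=d['K'],depth=d['depth']);T=d['T']
P={k:onz(f,(180+(u-2)/4.5,(v-2)/4),T,z)[:2] for k,(u,v,z) in dict(l0=(81,0,.01),l1=(105,525,.01),r0=(491,0,.01),r1=(467,525,.01),bl=(155,246,.024),br=(411,250,.024),sl=(180,190,.026),sr=(386,190,.026)).items()}
for k in P:print(k,np.round(P[k],4))
for a,b in(('l1','l0'),('r1','r0')):
    v=P[b]-P[a];print(np.arctan2(v[1],v[0]))
v=P['l1']-P['r1'];print('front',np.arctan2(-v[0],v[1]),np.linalg.norm(v))
c=(P['l1']+P['r1'])/2;yaw=np.arctan2(-v[0],v[1]);
for y in (yaw,-.26,-.27,-.28):print(y,'stop',c+.078*np.array([np.cos(y),np.sin(y)]))
print((P['sl']+P['sr'])/2)
```

```text
l0 [ 0.6068 -0.1268]
l1 [ 0.472 -0.09 ]
r0 [ 0.5819 -0.2225]
r1 [ 0.4468 -0.1853]
bl [ 0.5414 -0.1272]
br [ 0.5246 -0.1876]
sl [ 0.5529 -0.1373]
sr [ 0.5404 -0.1851]
-0.26687939412930195
-0.2684939655785897
front -0.25822347053292444 0.09862569808183241
-0.25822347053292444 stop [ 0.53484678 -0.15755785]
-0.26 stop [ 0.53481127 -0.15769179]
-0.27 stop [ 0.53460698 -0.15844456]
-0.28 stop [ 0.53439518 -0.15919525]
[ 0.54663006 -0.16120146]
```

```bash
python3 -m handwheel '[{"x":0,"y":0.045,"z":0,"ax":0,"ay":0,"az":0.02},{"x":0,"y":0.045,"z":0,"ax":0,"ay":0,"az":0.03},{"x":0,"y":0.045,"z":0,"ax":0,"ay":0,"az":0.03},{"x":0,"y":0.045,"z":0,"ax":0,"ay":0,"az":0.03},{"x":0,"y":0.045,"z":0,"ax":0,"ay":0,"az":0.03},{"x":0,"y":0.045,"z":0,"ax":0,"ay":0,"az":0.03},{"x":0,"y":0.03,"z":0,"ax":0,"ay":0,"az":0},{"x":0,"y":0,"z":0,"ax":0,"ay":0,"az":0}]'
python3 - <<'E'
from h import *
s=ctrl.observe();f=ctrl.grab_frame('wrist');print(s['t'],s['position'],s['tcp_rot'],s['joint_positions'])
T=campose(f,s)
for t in ['charger_mid','charger_ports','sleeve_mouth','sleeve']:
        r=ctrl.spot_point(f,t)
        print(t,[(np.round(x['at'],1),round(x['p'],2),np.round(dep(f,x['at'],T),3),np.round(onz(f,x['at'],T,.017),4)) for x in r[:4]])
np.savez('w4.npz',im=f['image'],depth=f['depth'],K=f['K'],T=T)
cv2.imwrite('pics/w4.png',f['image'])
E
```

```text
t: 3.95
position: [0.4085, 0.1737, 0.2238]
tcp_rot: [0.999, -0.043, 0.007, 0.003]
force: [0.1, -0.4, 0.5]
opening: 0.0911
3.95 [0.40848512 0.1736891  0.22382639] [ 0.99902912 -0.04335249  0.0072818   0.0028912 ] [ 0.2748463   0.25480292  1.79808387 -0.01141357  1.07670923  1.93772987]
charger_mid [(array([244. ,  59.8]), 0.91, array([0.541, 0.172, 0.027]), array([0.5424, 0.1719, 0.017 ])), (array([147.9, 124.9]), 0.74, array([0.481, 0.292, 0.023]), array([0.4805, 0.2943, 0.017 ])), (array([243.2,  66.5]), 0.42, array([0.534, 0.173, 0.028]), array([0.5354, 0.1734, 0.017 ]))]
charger_ports [(array([128.6, 153.5]), 0.96, array([ 0.446,  0.332, -0.001]), array([0.4484, 0.3247, 0.017 ])), (array([ 55.4, 171.7]), 0.68, array([ 0.431,  0.434, -0.001]), array([0.4337, 0.4211, 0.017 ])), (array([240. ,  91.7]), 0.64, array([0.508, 0.18 , 0.021]), array([0.5086, 0.1798, 0.017 ]))]
sleeve_mouth [(array([244.9,  68.6]), 0.75, array([0.532, 0.172, 0.028]), array([0.5331, 0.1717, 0.017 ]))]
sleeve [(array([243.1,  64.8]), 0.71, array([0.536, 0.173, 0.028]), array([0.5372, 0.1734, 0.017 ]))]
```

View pics/w4.png

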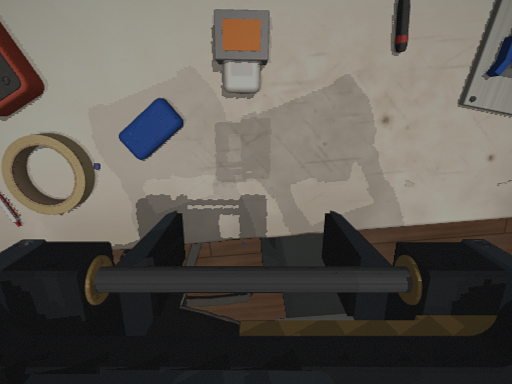

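Run:
```python
import cv2
i=cv2.imread('pics/w4.png')[0:110,190:295];cv2.imwrite('pics/w4c.png',cv2.resize(i,None,fx=5,fy=5,interpolation=cv2.INTER_CUBIC)[:600])
```

```text
(no output)
```

View pics/w4c.png

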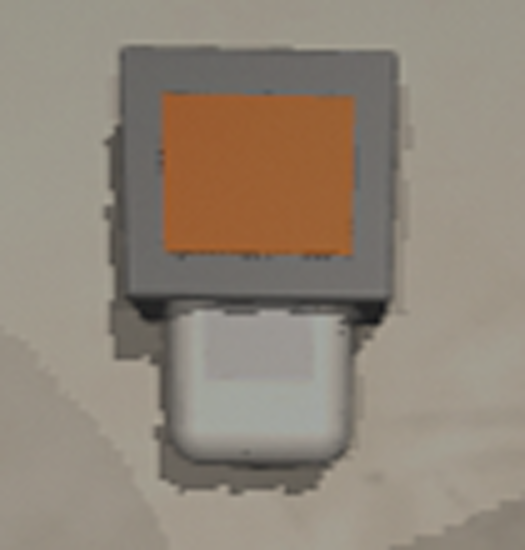

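The crop confirms the white block: its end sticks out below the grey roof with the orange patch, and its front edge is at about px (242,92).

Run:
```python
from h import *
d=np.load('w4.npz');f=dict(K=d['K'],depth=d['depth']);T=d['T']
P={k:onz(f,(190+(u-2)/5,(v-2)/5),T,z)[:2] for k,(u,v,z) in dict(fl=(128,299,.036),fr=(390,301,.036),bl=(123,50,.036),br=(398,52,.036),cl=(165,400,.017),cr=(354,400,.017),cf=(262,463,.017)).items()}
for k in P:print(k,np.round(P[k],4))
for a,b in(('fl','bl'),('fr','br')):
    v=P[b]-P[a];print(np.arctan2(v[1],v[0]),np.linalg.norm(v))
for a,b in(('fl','fr'),('bl','br')):
    v=P[a]-P[b];print(np.arctan2(-v[0],v[1]),np.linalg.norm(v))
print('mouth',(P['fl']+P['fr'])/2,'chg',(P['cl']+P['cr'])/2)
s=ctrl.observe();print(s['position'],R.from_quat(s['tcp_rot']).as_matrix())
```

```text
fl [0.5426 0.2025]
fr [0.5373 0.1463]
bl [0.5895 0.1977]
br [0.5843 0.1412]
cl [0.5235 0.1986]
cr [0.5197 0.1549]
cf [0.5078 0.1775]
-0.10197916791239568 0.04717212790476282
-0.1077296010923522 0.047259542357905374
-0.09296960919788094 0.0564529505848454
-0.09148560092413 0.05672554387590435
mouth [0.53996415 0.17440937] chg [0.52163674 0.17674846]
[0.40839553 0.16966916 0.22352973] [[ 0.99574327 -0.09122672  0.01315368]
 [-0.09113227 -0.99580971 -0.00761088]
 [ 0.01379287  0.00637975 -0.99988452]]
```

```bash
python3 -m handwheel '[{"x":0.03,"y":0.002,"z":-0.03,"ax":0.004,"ay":0.006,"az":-0.005},{"x":0.03,"y":0.002,"z":-0.03,"ax":0.004,"ay":0.006,"az":-0.005},{"x":0.03,"y":0.002,"z":-0.03,"ax":0,"ay":0,"az":0},{"x":0.03,"y":0.002,"z":-0.03,"ax":0,"ay":0,"az":0},{"x":0,"y":0,"z":-0.02,"ax":0,"ay":0,"az":0},{"x":0,"y":0,"z":0,"ax":0,"ay":0,"az":0},{"x":0,"y":0,"z":0,"ax":0,"ay":0,"az":0},{"x":0,"y":0,"z":0,"ax":0,"ay":0,"az":0}]'
python3 - <<'E'
from h import *
s=ctrl.observe();f=ctrl.grab_frame('wrist');print(s['t'],s['position']);print(R.from_quat(s['tcp_rot']).as_matrix())
cv2.imwrite('pics/w5.png',f['image']);np.savez('w5.npz',im=f['image'],depth=f['depth'],K=f['K'],T=campose(f,s))
E
```

```text
t: 5.0
position: [0.5352, 0.1681, 0.0809]
tcp_rot: [0.998, -0.057, 0.003, -0.001]
force: [-0.7, -0.6, 0.7]
opening: 0.0911
5.0 [0.53515447 0.16809305 0.08089984]
[[ 0.99338431 -0.11471487  0.00530175]
 [-0.11472262 -0.99339686  0.00118023]
 [ 0.00513135 -0.00178065 -0.99998525]]
```

View pics/w5.png

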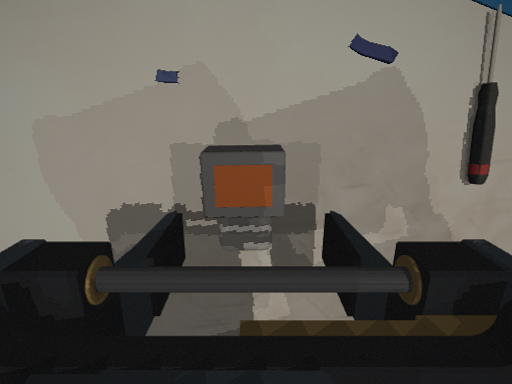

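Run:
```python
from h import *
d=np.load('w5.npz');f=dict(K=d['K'],depth=d['depth']);T=d['T']
i=d['im'][130:250,180:310];cv2.imwrite('pics/w5c.png',cv2.resize(i,None,fx=5,fy=5,interpolation=cv2.INTER_CUBIC))
P=[onz(f,p,T,.036)[:2] for p in [(203,216),(285,216),(202,153),(284,152)]];print(np.round(P,4))
```

```text
[[0.5452 0.2039]
 [0.5385 0.1454]
 [0.5901 0.197 ]
 [0.5845 0.1422]]
```

View pics/w5c.png

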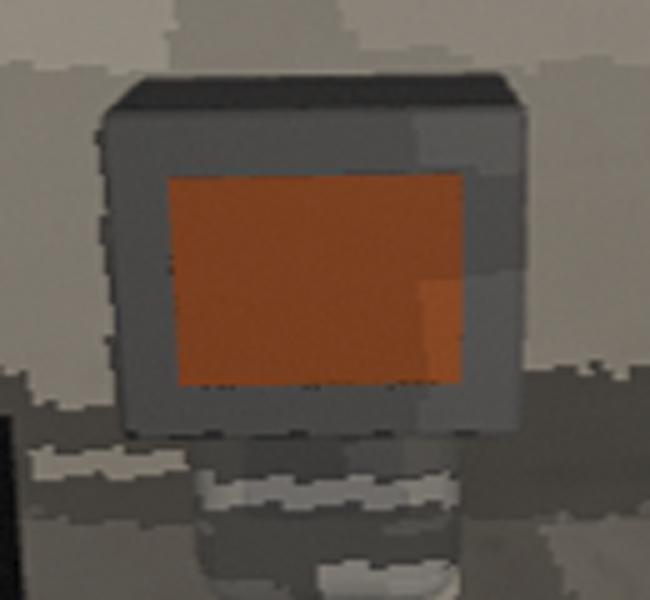

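```bash
python3 -m handwheel '[{"x":-0.009,"y":0.005,"z":0,"ax":0,"ay":0.005,"az":0.012},{"x":-0.007,"y":0.004,"z":0,"ax":0,"ay":0,"az":0},{"x":0,"y":0,"z":-0.02,"ax":0,"ay":0,"az":0},{"x":0,"y":0,"z":-0.02,"ax":0,"ay":0,"az":0},{"x":0,"y":0,"z":-0.01,"ax":0,"ay":0,"az":0},{"x":0,"y":0,"z":0,"ax":0,"ay":0,"az":0},{"x":0,"y":0,"z":0,"ax":0,"ay":0,"az":0},{"x":0,"y":0,"z":0,"ax":0,"ay":0,"az":0}]'
```

```text
t: 5.85
position: [0.5168, 0.1804, 0.0361]
tcp_rot: [0.999, -0.049, 0.004, -0.002]
force: [-0.6, 0.6, 0.2]
opening: 0.0907
```

```bash
python3 -m handwheel '[{"x":0.002,"y":-0.003,"z":-0.006,"ax":0,"ay":0,"az":0},{"x":0,"y":0,"z":0,"ax":0,"ay":0,"az":0},{"x":0,"y":0,"z":0,"ax":0,"ay":0,"az":0},{"x":0,"y":0,"z":0,"ax":0,"ay":0,"az":0},{"x":0,"y":0,"z":0,"ax":0,"ay":0,"az":0},{"x":0,"y":0,"z":0,"ax":0,"ay":0,"az":0},{"x":0,"y":0,"z":0,"ax":0,"ay":0,"az":0},{"x":0,"y":0,"z":0,"ax":0,"ay":0,"az":0}]'
python3 - <<'E'
from h import *
for i in range(3):
    s=ctrl.observe();f=ctrl.grab_frame('wrist');print(s['t'],s['position'])
print(R.from_quat(s['tcp_rot']).as_matrix())
cv2.imwrite('pics/w6.png',f['image'])
E
```

```text
t: 6.65
position: [0.52, 0.1772, 0.0312]
tcp_rot: [0.999, -0.05, 0.005, -0.002]
force: [-0.6, -0.4, 0.1]
opening: 0.0912
6.65 [0.51998361 0.17719298 0.03121561]
6.7 [0.51999831 0.17720134 0.03122738]
6.75 [0.5200073  0.17720155 0.03120361]
[[ 0.99501833 -0.09915667  0.01031914]
 [-0.09920035 -0.99506019  0.00380925]
 [ 0.00989046 -0.00481394 -0.9999395 ]]
```

View pics/w6.png

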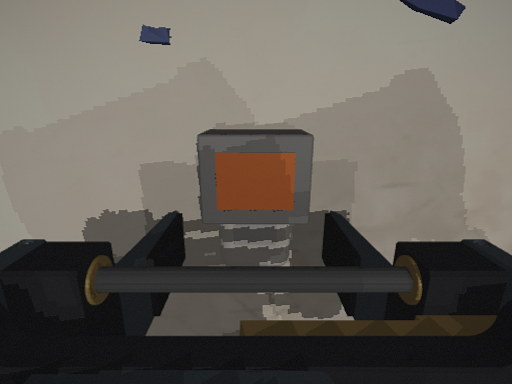

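```bash
python3 -m handwheel '[{"x":0,"y":0,"z":-0.001,"ax":-0.004,"ay":0.01,"az":0},{"x":0,"y":0,"z":0,"ax":0,"ay":0,"az":0},{"x":0,"y":0,"z":0,"ax":0,"ay":0,"az":0},{"x":0,"y":0,"z":0,"ax":0,"ay":0,"az":0},{"x":0,"y":0,"z":0,"ax":0,"ay":0,"az":0},{"x":0,"y":0,"z":0,"ax":0,"ay":0,"az":0},{"x":0,"y":0,"z":0,"ax":0,"ay":0,"az":0},{"x":0,"y":0,"z":0,"ax":0,"ay":0,"az":0}]' 1
```

```text
t: 7.6
position: [0.52, 0.1772, 0.0301]
tcp_rot: [0.999, -0.05, -0.0, 0.0]
force: [1.1, -0.7, -1.3]
opening: 0.0416
```

```bash
python3 -m handwheel '[{"x":0,"y":0,"z":0.0015,"ax":0,"ay":0,"az":0},{"x":-0.01,"y":0.001,"z":0,"ax":0,"ay":0,"az":0},{"x":-0.01,"y":0.001,"z":0,"ax":0,"ay":0,"az":0},{"x":-0.01,"y":0.001,"z":0,"ax":0,"ay":0,"az":0},{"x":-0.01,"y":0.001,"z":0,"ax":0,"ay":0,"az":0},{"x":-0.01,"y":0.001,"z":0,"ax":0,"ay":0,"az":0},{"x":-0.01,"y":0.001,"z":0,"ax":0,"ay":0,"az":0},{"x":0,"y":0,"z":0,"ax":0,"ay":0,"az":0}]'
```

```text
t: 8.4
position: [0.4526, 0.1835, 0.0316]
tcp_rot: [0.999, -0.049, -0.001, 0.001]
force: [-0.5, 0.6, 0.0]
opening: 0.0419
```

```bash
python3 -m handwheel '[{"x":0,"y":0,"z":0.02,"ax":0,"ay":0,"az":0},{"x":0,"y":0,"z":0.02,"ax":0,"ay":0,"az":0},{"x":0,"y":-0.01,"z":0.02,"ax":0,"ay":0,"az":0.149},{"x":0,"y":-0.01,"z":0,"ax":0,"ay":0,"az":0.149},{"x":0,"y":-0.01,"z":0,"ax":0,"ay":0,"az":0.149},{"x":0,"y":-0.01,"z":0,"ax":0,"ay":0,"az":0.149},{"x":0,"y":-0.01,"z":0,"ax":0,"ay":0,"az":0.149},{"x":0,"y":-0.01,"z":0,"ax":0,"ay":0,"az":0.149}]'
python3 -m handwheel '[{"x":0,"y":-0.01,"z":0,"ax":0,"ay":0,"az":0.149},{"x":0,"y":-0.01,"z":0,"ax":0,"ay":0,"az":0.149},{"x":0,"y":-0.01,"z":0,"ax":0,"ay":0,"az":0.149},{"x":0,"y":-0.01,"z":0,"ax":0,"ay":0,"az":0.149},{"x":0,"y":-0.01,"z":0,"ax":0,"ay":0,"az":0.149},{"x":0,"y":-0.01,"z":0,"ax":0,"ay":0,"az":0.149},{"x":0,"y":-0.01,"z":0,"ax":0,"ay":0,"az":0.149},{"x":0,"y":-0.01,"z":0,"ax":0,"ay":0,"az":0.149}]'
python3 - <<'E'
from h import *
s=ctrl.observe();M=R.from_quat(s['tcp_rot']).as_matrix();print(s['position'],np.arctan2(M[1,0],M[0,0]),M[:,2],s['joint_positions'])
E
```

```text
t: 9.2
position: [0.4544, 0.1228, 0.0948]
tcp_rot: [0.92, 0.392, 0.001, 0.002]
force: [0.4, -0.7, -2.2]
opening: 0.0423
t: 10.0
position: [0.4571, 0.0392, 0.0954]
tcp_rot: [0.538, 0.843, 0.004, 0.002]
force: [0.0, 0.6, -1.4]
opening: 0.0421
[0.45705806 0.03921329 0.09544329] 2.0058149308149607 [ 0.00695631  0.00475881 -0.99996448] [-0.04837213  0.48330709  1.91013379  0.00753625  0.74144771 -0.48892585]
```

```bash
python3 -m handwheel '[{"x":0.004,"y":-0.003,"z":0,"ax":0,"ay":0,"az":0.145},{"x":0.004,"y":-0.003,"z":0,"ax":0,"ay":0,"az":0.145},{"x":0.004,"y":-0.003,"z":0,"ax":0,"ay":0,"az":0.145},{"x":0.004,"y":-0.002,"z":0,"ax":0,"ay":0,"az":0.145},{"x":0,"y":0,"z":0,"ax":0,"ay":0,"az":0.145},{"x":0,"y":0,"z":0,"ax":0,"ay":0,"az":0.12},{"x":0,"y":0,"z":0,"ax":0,"ay":0,"az":0},{"x":0,"y":0,"z":0,"ax":0,"ay":0,"az":0}]'
python3 - <<'E'
from h import *
s=ctrl.observe();M=R.from_quat(s['tcp_rot']).as_matrix();print(s['position'],np.arctan2(M[1,0],M[0,0]),M[:,2],s['joint_positions'])
f=ctrl.grab_frame('wrist');cv2.imwrite('pics/w7.png',f['image'])
E
```

```text
t: 10.8
position: [0.4763, 0.0257, 0.096]
tcp_rot: [0.13, 0.991, 0.005, 0.002]
force: [-0.1, -0.9, -1.9]
opening: 0.0419
[0.47627441 0.0256945  0.09598838] 2.8804462029179017 [ 0.00489204  0.00857292 -0.99995129] [-0.07756998  0.4998254   1.86480517  0.01278618  0.77278976 -1.39636776]
```

View pics/w7.png

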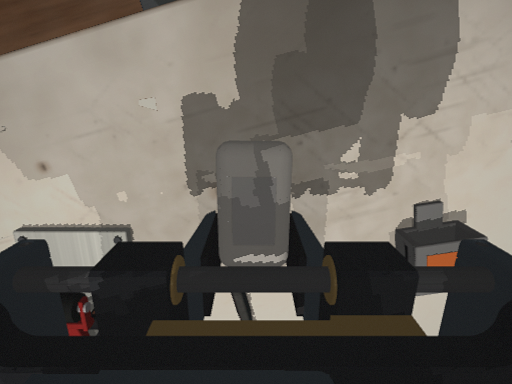

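```bash
python3 -m handwheel '[{"x":0,"y":0,"z":-0.02,"ax":-0.009,"ay":0.005,"az":0},{"x":0,"y":0,"z":-0.02,"ax":0,"ay":0,"az":0},{"x":0,"y":0,"z":-0.015,"ax":0,"ay":0,"az":0},{"x":0,"y":0,"z":-0.005,"ax":0,"ay":0,"az":0},{"x":0,"y":0,"z":0,"ax":0,"ay":0,"az":0},{"x":0,"y":0,"z":0,"ax":0,"ay":0,"az":0},{"x":0,"y":0,"z":0,"ax":0,"ay":0,"az":0},{"x":0,"y":0,"z":0,"ax":0,"ay":0,"az":0}]'
python3 - <<'E'
from h import *
s=ctrl.observe();M=R.from_quat(s['tcp_rot']).as_matrix();print(s['position'],np.arctan2(M[1,0],M[0,0]),M[:,2])
E
```

```text
t: 11.65
position: [0.4781, 0.0257, 0.0364]
tcp_rot: [0.138, 0.99, -0.0, 0.002]
force: [0.1, -0.2, -0.1]
opening: 0.0419
[0.47806915 0.02571601 0.03639435] 2.865157210229281 [ 0.00449628 -0.00113663 -0.99998925]
```

```bash
python3 -m handwheel '[{"x":0,"y":0,"z":-0.006,"ax":0.001,"ay":0.004,"az":0},{"x":0,"y":0,"z":-0.002,"ax":0,"ay":0,"az":0},{"x":0,"y":0,"z":0,"ax":0,"ay":0,"az":0},{"x":0,"y":0,"z":0,"ax":0,"ay":0,"az":0},{"x":0,"y":0,"z":0,"ax":0,"ay":0,"az":0},{"x":0,"y":0,"z":0,"ax":0,"ay":0,"az":0},{"x":0,"y":0,"z":0,"ax":0,"ay":0,"az":0},{"x":0,"y":0,"z":0,"ax":0,"ay":0,"az":0}]'
```

```text
t: 12.45
position: [0.4786, 0.0256, 0.0285]
tcp_rot: [0.138, 0.99, 0.0, 0.001]
force: [-0.8, -0.2, -0.9]
opening: 0.0419
```

```bash
python3 -m handwheel '[{"x":0,"y":0,"z":-0.002,"ax":0,"ay":0,"az":0},{"x":0,"y":0,"z":0,"ax":0,"ay":0,"az":0},{"x":0,"y":0,"z":0,"ax":0,"ay":0,"az":0},{"x":0,"y":0,"z":0,"ax":0,"ay":0,"az":0},{"x":0,"y":0,"z":0,"ax":0,"ay":0,"az":0},{"x":0,"y":0,"z":0,"ax":0,"ay":0,"az":0},{"x":0,"y":0,"z":0,"ax":0,"ay":0,"az":0},{"x":0,"y":0,"z":0,"ax":0,"ay":0,"az":0}]'
python3 -m handwheel '[{"x":0,"y":0,"z":0,"ax":0,"ay":0,"az":0},{"x":0,"y":0,"z":0,"ax":0,"ay":0,"az":0},{"x":0,"y":0,"z":0,"ax":0,"ay":0,"az":0},{"x":0,"y":0,"z":0,"ax":0,"ay":0,"az":0},{"x":0,"y":0,"z":0,"ax":0,"ay":0,"az":0},{"x":0,"y":0,"z":0,"ax":0,"ay":0,"az":0},{"x":0,"y":0,"z":0,"ax":0,"ay":0,"az":0},{"x":0,"y":0,"z":0,"ax":0,"ay":0,"az":0}]' -1
```

```text
t: 13.25
position: [0.4786, 0.0257, 0.0264]
tcp_rot: [0.138, 0.99, 0.0, 0.001]
force: [-0.6, -0.4, -0.6]
opening: 0.0421
t: 14.05
position: [0.4787, 0.0257, 0.0265]
tcp_rot: [0.138, 0.99, 0.0, 0.001]
force: [-0.3, -0.6, 0.5]
opening: 0.0914
```

```bash
python3 -m handwheel '[{"x":0,"y":0,"z":0.03,"ax":0,"ay":0,"az":0},{"x":0,"y":0,"z":0.03,"ax":0,"ay":0,"az":-0.149},{"x":-0.01,"y":0,"z":0.03,"ax":0,"ay":0,"az":-0.149},{"x":-0.01,"y":0,"z":0.03,"ax":0,"ay":0,"az":-0.149},{"x":-0.01,"y":0,"z":0,"ax":0,"ay":0,"az":-0.149},{"x":-0.01,"y":0,"z":0,"ax":0,"ay":0,"az":-0.149},{"x":-0.01,"y":0,"z":0,"ax":0,"ay":0,"az":-0.149},{"x":-0.01,"y":0,"z":0,"ax":0,"ay":0,"az":-0.149}]'
python3 -m handwheel '[{"x":-0.005,"y":0,"z":0,"ax":0,"ay":0,"az":-0.149},{"x":-0.005,"y":0,"z":0,"ax":0,"ay":0,"az":-0.149},{"x":0,"y":0,"z":0,"ax":0,"ay":0,"az":-0.149},{"x":0,"y":0,"z":0,"ax":0,"ay":0,"az":-0.149},{"x":0,"y":0,"z":0,"ax":0,"ay":0,"az":-0.149},{"x":0,"y":0,"z":0,"ax":0,"ay":0,"az":-0.149},{"x":0,"y":0,"z":0,"ax":0,"ay":0,"az":-0.149},{"x":0,"y":0,"z":0,"ax":0,"ay":0,"az":-0.149}]'
python3 - <<'E'
from h import *
s=ctrl.observe();M=R.from_quat(s['tcp_rot']).as_matrix();print(s['position'],np.arctan2(M[1,0],M[0,0]),M[:,2])
E
```

```text
t: 14.85
position: [0.4172, 0.0256, 0.1514]
tcp_rot: [0.617, 0.787, 0.002, 0.002]
force: [0.6, 0.5, -0.8]
opening: 0.0912
t: 15.65
position: [0.4041, 0.0258, 0.1518]
tcp_rot: [0.954, 0.301, 0.0, 0.002]
force: [0.4, 0.1, 0.7]
opening: 0.0912
[0.40413978 0.02576477 0.1517559 ] 0.6107285050020177 [ 0.00154879 -0.00356753 -0.99999244]
```

```bash
python3 -m handwheel '[{"x":0,"y":0.003,"z":0,"ax":0,"ay":0,"az":-0.149},{"x":0,"y":0.003,"z":0,"ax":0,"ay":0,"az":-0.149},{"x":0,"y":0.003,"z":0,"ax":0,"ay":0,"az":-0.149},{"x":0,"y":0.003,"z":0,"ax":0,"ay":0,"az":-0.149},{"x":0,"y":0,"z":0,"ax":0,"ay":0,"az":-0.149},{"x":0,"y":0,"z":0,"ax":0,"ay":0,"az":-0.06},{"x":0,"y":0,"z":0,"ax":0,"ay":0,"az":0},{"x":0,"y":0,"z":0,"ax":0,"ay":0,"az":0}]'
python3 - <<'E'
from h import *
s=ctrl.observe();M=R.from_quat(s['tcp_rot']).as_matrix();print(s['position'],np.arctan2(M[1,0],M[0,0]),M[:,2])
f=ctrl.grab_frame('wrist');cv2.imwrite('pics/w8.png',f['image']);T=campose(f,s);np.savez('w8.npz',im=f['image'],depth=f['depth'],K=f['K'],T=T)
for t in ['charger_mid','charger_ports']:
        r=ctrl.spot_point(f,t)
        print(t,[(np.round(x['at'],1),round(x['p'],2),np.round(onz(f,x['at'],T,.011),4)) for x in r[:4]])
E
```

```text
t: 16.45
position: [0.4034, 0.0383, 0.1519]
tcp_rot: [0.995, -0.102, -0.001, 0.002]
force: [-0.1, 0.2, -0.1]
opening: 0.0912
[0.40341185 0.03828489 0.15186115] -0.2041642167719148 [-0.00184219 -0.0035725  -0.99999192]
charger_mid [(array([247.1, 138.4]), 0.73, array([0.4531, 0.0341, 0.011 ]))]
charger_ports [(array([249.6,  94.7]), 0.97, array([0.4929, 0.0231, 0.011 ]))]
```

View pics/w8.png

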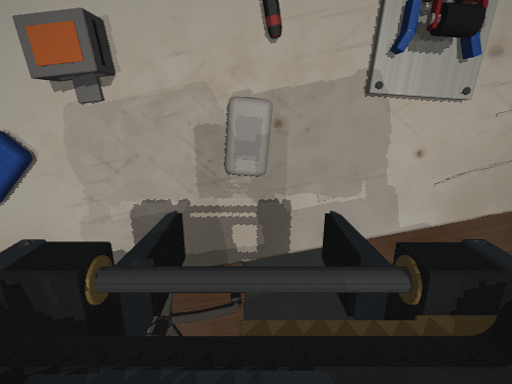

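Run:
```python
from h import *
d=np.load('w8.npz');f=dict(K=d['K'],depth=d['depth']);T=d['T'];C=cloud(f,T)
m=(C[...,2]>.015)&(C[...,2]<.03);m[:80]=0;m[190:]=0;m[:,:210]=0;m[:,290:]=0
m&=(d['depth']>0);p=C[m];print(len(p),p[:,2].mean(),p[:,2].std())
r=cv2.minAreaRect(p[:,:2].astype(np.float32)*1000);print(r)
e=np.linalg.eigh(np.cov(p[:,:2].T));v=e[1][:,1];print(p[:,:2].mean(0),np.arctan2(v[1],v[0]))
```

```text
3246 0.021232353257466457 0.0014466358301713446
((454.5361328125, 32.79315185546875), (41.78257751464844, 74.20416259765625), 73.75340270996094)
[0.45624393 0.03226516] 2.858128541333507
```

```bash
python3 -m handwheel '[{"x":0.014,"y":0.0005,"z":-0.02,"ax":0.003,"ay":-0.002,"az":-0.04},{"x":0.014,"y":0.0005,"z":-0.02,"ax":0,"ay":0,"az":-0.034},{"x":0,"y":0,"z":-0.02,"ax":0,"ay":0,"az":0},{"x":0,"y":0,"z":-0.02,"ax":0,"ay":0,"az":0},{"x":0,"y":0,"z":0,"ax":0,"ay":0,"az":0},{"x":0,"y":0,"z":0,"ax":0,"ay":0,"az":0},{"x":0,"y":0,"z":0,"ax":0,"ay":0,"az":0},{"x":0,"y":0,"z":0,"ax":0,"ay":0,"az":0}]'
python3 - <<'E'
from h import *
s=ctrl.observe();M=R.from_quat(s['tcp_rot']).as_matrix();print(s['position'],np.arctan2(M[1,0],M[0,0]),M[:,2])
E
```

```text
t: 17.4
position: [0.434, 0.0391, 0.0716]
tcp_rot: [0.991, -0.137, 0.002, 0.0]
force: [-0.5, -0.1, -0.2]
opening: 0.0911
[0.43401558 0.03912034 0.07156505] -0.2751116032438184 [ 4.49306794e-03 -7.12572542e-04 -9.99989652e-01]
```

```bash
python3 -m handwheel '[{"x":-0.001,"y":0,"z":-0.02,"ax":0.001,"ay":0.004,"az":-0.003},{"x":-0.001,"y":0,"z":-0.018,"ax":0,"ay":0,"az":0},{"x":0,"y":0,"z":-0.006,"ax":0,"ay":0,"az":0},{"x":0,"y":0,"z":0,"ax":0,"ay":0,"az":0},{"x":0,"y":0,"z":0,"ax":0,"ay":0,"az":0},{"x":0,"y":0,"z":0,"ax":0,"ay":0,"az":0},{"x":0,"y":0,"z":0,"ax":0,"ay":0,"az":0},{"x":0,"y":0,"z":0,"ax":0,"ay":0,"az":0}]'
python3 - <<'E'
from h import *
s=ctrl.observe();M=R.from_quat(s['tcp_rot']).as_matrix();print(s['position'],np.arctan2(M[1,0],M[0,0]),M[:,2])
E
```

```text
t: 18.2
position: [0.4353, 0.039, 0.0319]
tcp_rot: [0.99, -0.138, 0.005, -0.001]
force: [0.6, -0.4, 0.5]
opening: 0.0912
[0.43534838 0.03902887 0.03185795] -0.27734661201033767 [ 9.98893479e-03 -1.64481502e-04 -9.99950096e-01]
```

```bash
python3 -m handwheel '[{"x":-0.003,"y":0,"z":-0.003,"ax":0,"ay":0.01,"az":0},{"x":-0.0005,"y":0,"z":-0.0025,"ax":0,"ay":0,"az":0},{"x":0,"y":0,"z":0,"ax":0,"ay":0,"az":0},{"x":0,"y":0,"z":0,"ax":0,"ay":0,"az":0},{"x":0,"y":0,"z":0,"ax":0,"ay":0,"az":0},{"x":0,"y":0,"z":0,"ax":0,"ay":0,"az":0},{"x":0,"y":0,"z":0,"ax":0,"ay":0,"az":0},{"x":0,"y":0,"z":0,"ax":0,"ay":0,"az":0}]'
python3 - <<'E'
from h import *
s=ctrl.observe();M=R.from_quat(s['tcp_rot']).as_matrix();print(s['position'],np.arctan2(M[1,0],M[0,0]),M[:,2])
f=ctrl.grab_frame('wrist');cv2.imwrite('pics/w9.png',f['image'])
E
```

```text
t: 19.0
position: [0.4317, 0.039, 0.0261]
tcp_rot: [0.99, -0.138, -0.0, 0.0]
force: [-0.2, -0.6, -0.8]
opening: 0.0912
[0.43166502 0.039027   0.02612926] -0.2773429758514428 [-5.49073079e-04 -1.77262202e-04 -9.99999834e-01]
```

View pics/w9.png

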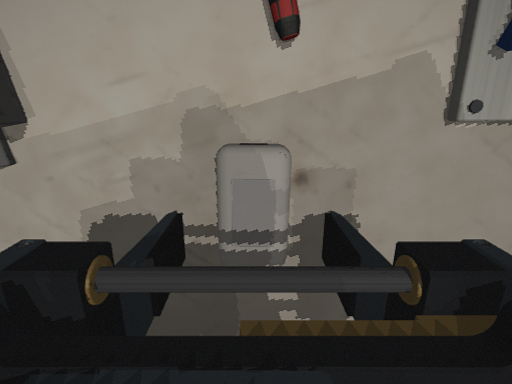

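```bash
python3 -m handwheel '[{"x":0,"y":0,"z":0,"ax":0,"ay":0,"az":0},{"x":0,"y":0,"z":0,"ax":0,"ay":0,"az":0},{"x":0,"y":0,"z":0,"ax":0,"ay":0,"az":0},{"x":0,"y":0,"z":0,"ax":0,"ay":0,"az":0},{"x":0,"y":0,"z":0,"ax":0,"ay":0,"az":0},{"x":0,"y":0,"z":0,"ax":0,"ay":0,"az":0},{"x":0,"y":0,"z":0,"ax":0,"ay":0,"az":0},{"x":0,"y":0,"z":0.002,"ax":0,"ay":0,"az":0}]' 1
```

```text
t: 19.85
position: [0.4315, 0.039, 0.0281]
tcp_rot: [0.99, -0.138, -0.0, 0.0]
force: [-0.4, -0.5, -1.8]
opening: 0.0418
```

```bash
python3 -m handwheel '[{"x":-0.003,"y":-0.005,"z":0.025,"ax":0,"ay":0,"az":0},{"x":-0.003,"y":-0.03,"z":0.022,"ax":0,"ay":0,"az":0},{"x":-0.003,"y":-0.03,"z":0,"ax":0,"ay":0,"az":0},{"x":-0.003,"y":-0.03,"z":0,"ax":0,"ay":0,"az":0.005},{"x":-0.001,"y":-0.03,"z":0,"ax":0,"ay":0,"az":0.005},{"x":0,"y":-0.02,"z":0,"ax":0,"ay":0,"az":0},{"x":0,"y":0,"z":0,"ax":0,"ay":0,"az":0},{"x":0,"y":0,"z":0,"ax":0,"ay":0,"az":0}]'
python3 - <<'E'
from h import *
s=ctrl.observe();M=R.from_quat(s['tcp_rot']).as_matrix();print(s['position'],np.arctan2(M[1,0],M[0,0]),M[:,2])
f=ctrl.grab_frame('wrist');cv2.imwrite('pics/w10.png',f['image']);T=campose(f,s);np.savez('w10.npz',im=f['image'],depth=f['depth'],K=f['K'],T=T)
for t in ['fixture_stop','roller_axle','charger_ports']:
        r=ctrl.spot_point(f,t)
        print(t,[(np.round(x['at'],1),round(x['p'],2),np.round(onz(f,x['at'],T,.01),4)) for x in r[:4]])
E
```

```text
t: 20.65
position: [0.4175, -0.111, 0.078]
tcp_rot: [0.991, -0.132, 0.0, 0.001]
force: [0.5, 0.8, -1.5]
opening: 0.0415
[ 0.41754861 -0.11103384  0.07803377] -0.26530963897709964 [ 1.04694507e-04 -1.27075921e-03 -9.99999187e-01]
fixture_stop [(array([272.6,  37.1]), 0.7, array([ 0.5354, -0.1561,  0.01  ]))]
roller_axle [(array([274.5,  71.5]), 0.74, array([ 0.5142, -0.1522,  0.01  ]))]
charger_ports [(array([252.7, 142.3]), 0.87, array([ 0.471 , -0.1247,  0.01  ])), (array([466.8, 125.6]), 0.56, array([ 0.4415, -0.2794,  0.01  ]))]
```

View pics/w10.png

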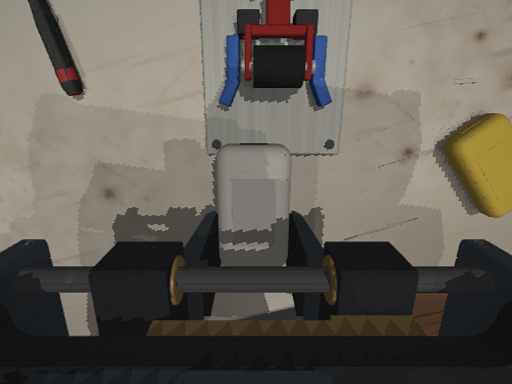

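Run:
```python
import cv2
i=cv2.imread('pics/w10.png')[0:165,195:360];cv2.imwrite('pics/w10c.png',cv2.resize(i,None,fx=3.6,fy=3.6,interpolation=cv2.INTER_CUBIC))
```

```text
(no output)
```

View pics/w10c.png

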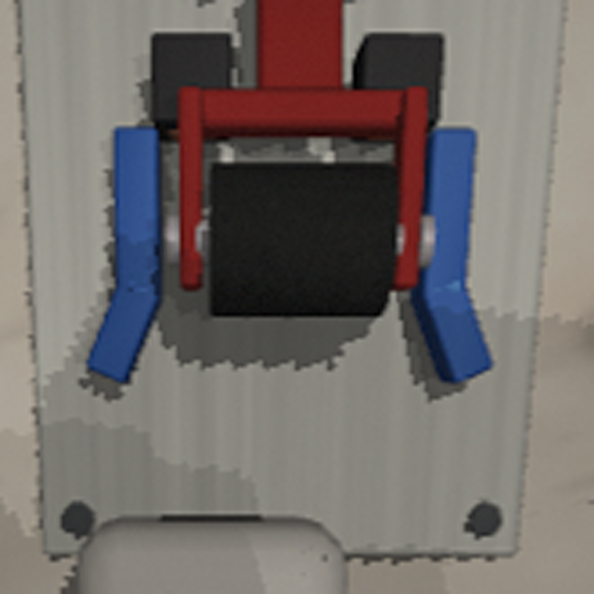

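Run:
```python
from h import *
d=np.load('w10.npz');f=dict(K=d['K'],depth=d['depth']);T=d['T']
q=lambda u,v,z:onz(f,(195+(u-1.3)/3.6,(v-1.3)/3.6),T,z)[:2]
a,b=q(115,128,.024),q(475,130,.024);print('guide back c',(a+b)/2,np.linalg.norm(a-b),np.arctan2(-(a-b)[0],(a-b)[1]))
a,b=q(44,552,.01),q(518,552,.01);c=(a+b)/2;print('front',c,np.linalg.norm(a-b),np.arctan2(-(a-b)[0],(a-b)[1]))
c0,e0=q(20,0,.01),q(566,0,.01);m=(c0+e0)/2;print(m,np.arctan2(*(m-c)[::-1]))
print('stop',c+.078*np.array([np.cos(-.266),np.sin(-.266)]))
# charger front centre
z=.078-.026+.011
print('ports slot',q(212,518,z+.0), q(212,518,z+.006))
u=np.array([np.cos(-.266),np.sin(-.266)]);p=ctrl.observe()['position'][:2]
S=np.array([.5347,-.158]);n=np.array([-u[1],u[0]])
print('tcp in fixture',(p-S)@u,(p-S)@n, [((x-S)@u,(x-S)@n) for x in (c,m)], 'port',(q(212,518,z)-S)@u,(q(212,518,z)-S)@n)
```

```text
guide back c [ 0.53314232 -0.1571909 ] 0.06278955984801837 -0.26989834688141273
front [ 0.45935768 -0.13718477] 0.09913768999342645 -0.2658226323198209
[ 0.55602336 -0.16363015] -0.2670415540658928
stop [ 0.53461443 -0.15768896]
ports slot [ 0.47684146 -0.12674241] [ 0.47761776 -0.12692962]
tcp in fixture -0.12545093160852983 0.015354072281316699 [(np.float64(-0.07816432233885338), np.float64(0.0002776090591047654)), (np.float64(0.022053441391502428), np.float64(0.0001732268020708917))] port -0.06404047568754234 0.014948747400745423
```

```bash
python3 -m handwheel '[{"x":-0.002,"y":-0.0075,"z":0,"ax":0.001,"ay":0,"az":-0.001},{"x":-0.002,"y":-0.007,"z":0,"ax":0,"ay":0,"az":0},{"x":-0.0005,"y":0,"z":-0.013,"ax":0,"ay":0.002,"az":0},{"x":-0.0005,"y":0,"z":-0.013,"ax":0,"ay":0.002,"az":0},{"x":-0.0005,"y":0,"z":-0.01,"ax":0,"ay":0.001,"az":0},{"x":0,"y":0,"z":0,"ax":0,"ay":0,"az":0},{"x":0,"y":0,"z":0,"ax":0,"ay":0,"az":0},{"x":0,"y":0,"z":0,"ax":0,"ay":0,"az":0}]'
cat > g.py <<'E'
from h import *
u=np.array([np.cos(-.2665),np.sin(-.2665)]);n=np.array([-u[1],u[0]]);S=np.array([.5346,-.1578])
s=ctrl.observe();M=R.from_quat(s['tcp_rot']).as_matrix();p=s['position'][:2]-S
print('fix mm',1000*p@u,1000*p@n,'z',1000*s['position'][2],'psi',np.arctan2(M[1,0],M[0,0]),'zdir',M[:2,2],s['force'],s['t'])
E
python3 g.py
```

```text
t: 21.65
position: [0.4118, -0.1259, 0.0413]
tcp_rot: [0.991, -0.13, -0.002, 0.001]
force: [-0.3, 0.7, -1.1]
opening: 0.0418
fix mm -126.84998169120286 -1.5956182901233131 z 41.28610803119205 psi -0.2613241554828159 zdir [-0.00459749 -0.00044019] [-0.26860373  0.68768    -1.0691263 ] 21.65
```

```bash
python3 -m handwheel '[{"x":0.0005,"y":0.0018,"z":-0.003,"ax":0,"ay":-0.005,"az":-0.005},{"x":0,"y":0,"z":-0.0012,"ax":0,"ay":0,"az":0},{"x":0,"y":0,"z":0,"ax":0,"ay":0,"az":0},{"x":0,"y":0,"z":0,"ax":0,"ay":0,"az":0},{"x":0,"y":0,"z":0,"ax":0,"ay":0,"az":0},{"x":0,"y":0,"z":0,"ax":0,"ay":0,"az":0},{"x":0,"y":0,"z":0,"ax":0,"ay":0,"az":0},{"x":0,"y":0,"z":0,"ax":0,"ay":0,"az":0}]'
python3 g.py
python3 - <<'E'
from h import *
f=ctrl.grab_frame('wrist');cv2.imwrite('pics/w11.png',f['image'])
E
```

```text
t: 22.45
position: [0.413, -0.1241, 0.0379]
tcp_rot: [0.991, -0.133, 0.001, 0.0]
force: [0.2, 0.9, -0.9]
opening: 0.0423
fix mm -126.14011282291604 0.48355683897798973 z 37.87256146006926 psi -0.26626814933161375 zdir [ 0.0028465  -0.00132108] [ 0.19652647  0.93151696 -0.92671837] 22.45
```

View pics/w11.png

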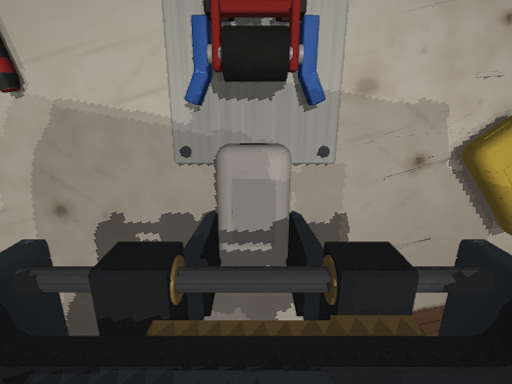

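```bash
python3 -m handwheel '[{"x":0.0048,"y":-0.0014,"z":-0.001,"ax":0.001,"ay":0.002,"az":0},{"x":0.0048,"y":-0.0014,"z":0,"ax":0,"ay":0,"az":0},{"x":0.0048,"y":-0.0014,"z":0,"ax":0,"ay":0,"az":0},{"x":0.0048,"y":-0.0014,"z":0,"ax":0,"ay":0,"az":0},{"x":0.0048,"y":-0.0013,"z":0,"ax":0,"ay":0,"az":0},{"x":0,"y":0,"z":0,"ax":0,"ay":0,"az":0},{"x":0,"y":0,"z":0,"ax":0,"ay":0,"az":0},{"x":0,"y":0,"z":0,"ax":0,"ay":0,"az":0}]'
python3 g.py
```

```text
t: 23.3
position: [0.4398, -0.1318, 0.0367]
tcp_rot: [0.991, -0.133, 0.001, 0.0]
force: [-0.7, -0.6, -0.7]
opening: 0.0417
fix mm -98.30077670236031 0.06523400538686146 z 36.7044287296942 psi -0.26625040319772125 zdir [ 0.00106951 -0.00039732] [-0.73633435 -0.55460348 -0.70631167] 23.3
```

```bash
python3 -m handwheel '[{"x":0.0039,"y":-0.0011,"z":0,"ax":0,"ay":0.001,"az":0},{"x":0.0039,"y":-0.0011,"z":0,"ax":0,"ay":0,"az":0},{"x":0.0039,"y":-0.0011,"z":0,"ax":0,"ay":0,"az":0},{"x":0.0039,"y":-0.0011,"z":0,"ax":0,"ay":0,"az":0},{"x":0.0039,"y":-0.0011,"z":0,"ax":0,"ay":0,"az":0},{"x":0,"y":0,"z":0,"ax":0,"ay":0,"az":0},{"x":0,"y":0,"z":0,"ax":0,"ay":0,"az":0},{"x":0,"y":0,"z":0,"ax":0,"ay":0,"az":0}]'
python3 g.py
python3 - <<'E'
from h import *
f=ctrl.grab_frame('wrist');cv2.imwrite('pics/w12.png',f['image'])
E
```

```text
t: 24.1
position: [0.4579, -0.1367, 0.0365]
tcp_rot: [0.991, -0.133, -0.003, -0.001]
force: [-2.4, -0.1, 1.7]
opening: 0.0418
fix mm -79.53574692415408 0.19530463013401597 z 36.49425126786185 psi -0.26622108114651016 zdir [-0.0061322   0.00194241] [-2.36250039 -0.10940604  1.67827775] 24.1
```

View pics/w12.png

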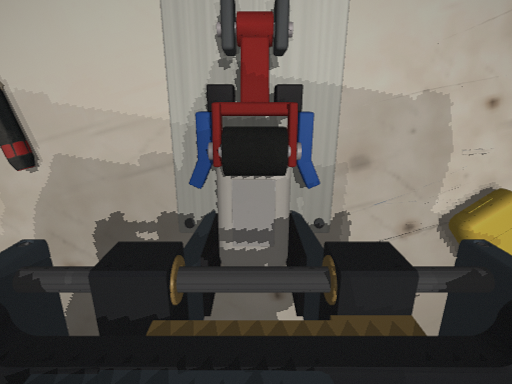

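```bash
python3 -m handwheel '[{"x":0.0039,"y":-0.0011,"z":0,"ax":0,"ay":-0.004,"az":0},{"x":0.0039,"y":-0.0011,"z":0,"ax":0,"ay":0,"az":0},{"x":0.0039,"y":-0.0011,"z":0,"ax":0,"ay":0,"az":0},{"x":0.0029,"y":-0.0008,"z":0,"ax":0,"ay":0,"az":0},{"x":0,"y":0,"z":0,"ax":0,"ay":0,"az":0},{"x":0,"y":0,"z":0,"ax":0,"ay":0,"az":0},{"x":0,"y":0,"z":0,"ax":0,"ay":0,"az":0},{"x":0,"y":0,"z":0,"ax":0,"ay":0,"az":0}]'
python3 g.py
```

```text
t: 24.95
position: [0.4742, -0.1412, 0.0363]
tcp_rot: [0.991, -0.133, -0.001, -0.001]
force: [-1.7, 0.4, -1.5]
opening: 0.0419
fix mm -62.641307279080856 0.06682257126535109 z 36.29491305299948 psi -0.26618369950366066 zdir [-0.00134669  0.00176218] [-1.68050936  0.44027968 -1.54142837] 24.95
```

```bash
python3 -m handwheel '[{"x":0.001,"y":-0.0003,"z":0,"ax":0,"ay":0,"az":0},{"x":0.001,"y":-0.0003,"z":0,"ax":0,"ay":0,"az":0},{"x":0,"y":0,"z":0,"ax":0,"ay":0,"az":0},{"x":0,"y":0,"z":0,"ax":0,"ay":0,"az":0},{"x":0,"y":0,"z":0,"ax":0,"ay":0,"az":0},{"x":0,"y":0,"z":0,"ax":0,"ay":0,"az":0},{"x":0,"y":0,"z":0,"ax":0,"ay":0,"az":0},{"x":0,"y":0,"z":0,"ax":0,"ay":0,"az":0}]'
python3 g.py
```

```text
t: 25.75
position: [0.4749, -0.1414, 0.0364]
tcp_rot: [0.991, -0.133, -0.002, -0.001]
force: [-3.3, 0.3, -0.2]
opening: 0.0417
fix mm -61.8902682918199 0.06651535628959239 z 36.35431114447529 psi -0.26620498560429334 zdir [-0.00365412  0.00255875] [-3.29685405  0.31801313 -0.18282752] 25.75
```

```bash
python3 -m handwheel '[{"x":0.002,"y":-0.0005,"z":0,"ax":0,"ay":-0.002,"az":0},{"x":0.002,"y":-0.0005,"z":0,"ax":0,"ay":0,"az":0},{"x":0.002,"y":-0.0005,"z":0,"ax":0,"ay":0,"az":0},{"x":0.002,"y":-0.0005,"z":0,"ax":0,"ay":0,"az":0},{"x":0,"y":0,"z":0,"ax":0,"ay":0,"az":0},{"x":0,"y":0,"z":0,"ax":0,"ay":0,"az":0},{"x":0,"y":0,"z":0,"ax":0,"ay":0,"az":0},{"x":0,"y":0,"z":0,"ax":0,"ay":0,"az":0}]'
python3 g.py
python3 - <<'E'
from h import *
f=ctrl.grab_frame('wrist');cv2.imwrite('pics/w13.png',f['image'])
E
```

```text
t: 26.55
position: [0.4753, -0.1415, 0.0362]
tcp_rot: [0.991, -0.132, -0.008, -0.002]
force: [-3.7, 0.0, 1.7]
opening: 0.0416
fix mm -61.539035682494664 0.09748490308373534 z 36.20001795261886 psi -0.2656715061946121 zdir [-0.01579075  0.00678711] [-3.7012462   0.04344686  1.68942106] 26.55
```

View pics/w13.png

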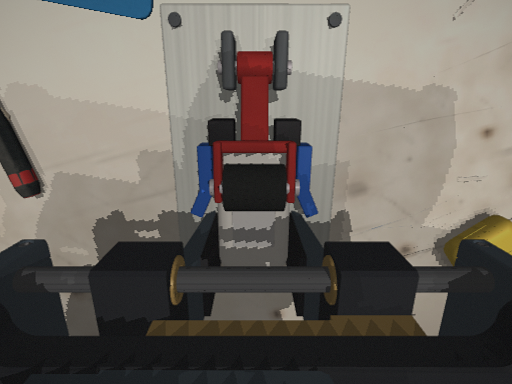

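```bash
python3 -m handwheel '[{"x":0,"y":0,"z":0,"ax":-0.003,"ay":-0.008,"az":0},{"x":0,"y":0,"z":0,"ax":-0.003,"ay":-0.007,"az":0},{"x":0.001,"y":-0.0003,"z":0,"ax":0,"ay":0,"az":0},{"x":0.001,"y":-0.0003,"z":0,"ax":0,"ay":0,"az":0},{"x":0,"y":0,"z":0,"ax":0,"ay":0,"az":0},{"x":0,"y":0,"z":0,"ax":0,"ay":0,"az":0},{"x":0,"y":0,"z":0,"ax":0,"ay":0,"az":0},{"x":0,"y":0,"z":0,"ax":0,"ay":0,"az":0}]'
python3 g.py
python3 -m handwheel '[{"x":0,"y":0,"z":0,"ax":0,"ay":0,"az":0},{"x":0,"y":0,"z":0,"ax":0,"ay":0,"az":0},{"x":0,"y":0,"z":0,"ax":0,"ay":0,"az":0},{"x":0,"y":0,"z":0,"ax":0,"ay":0,"az":0},{"x":0,"y":0,"z":0,"ax":0,"ay":0,"az":0},{"x":0,"y":0,"z":0,"ax":0,"ay":0,"az":0},{"x":0,"y":0,"z":0,"ax":0,"ay":0,"az":0},{"x":0,"y":0,"z":0,"ax":0,"ay":0,"az":0}]' -1
python3 g.py
```

```text
t: 27.4
position: [0.4751, -0.1414, 0.0361]
tcp_rot: [0.991, -0.132, -0.001, -0.0]
force: [-2.2, -0.4, 0.3]
opening: 0.0419
fix mm -61.75321957165938 0.15765849836640541 z 36.13306886396606 psi -0.26564370918006897 zdir [-0.00182999  0.00098051] [-2.1908705  -0.40704164  0.27652766] 27.4
t: 28.2
position: [0.4783, -0.1427, 0.0377]
tcp_rot: [0.991, -0.132, 0.003, 0.001]
force: [-0.1, -0.4, -0.7]
opening: 0.0913
fix mm -58.27600841074496 -0.2982767713119629 z 37.72387606780094 psi -0.26522510130266397 zdir [ 0.0050529  -0.00203715] [-0.1455226  -0.42721587 -0.66229255] 28.2
```

```bash
python3 -m handwheel '[{"x":-0.003,"y":0.001,"z":0.015,"ax":0,"ay":0,"az":0},{"x":-0.005,"y":0.001,"z":0.025,"ax":0,"ay":0,"az":0},{"x":-0.01,"y":0.002,"z":0.03,"ax":0,"ay":0,"az":0},{"x":-0.02,"y":0.005,"z":0.03,"ax":0,"ay":0,"az":0},{"x":-0.02,"y":0.005,"z":0.02,"ax":0,"ay":0,"az":0},{"x":-0.02,"y":0.005,"z":0,"ax":0,"ay":0,"az":0},{"x":0,"y":0,"z":0,"ax":0,"ay":0,"az":0},{"x":0,"y":0,"z":0,"ax":0,"ay":0,"az":0}]'
python3 - <<'E'
from h import *
s=ctrl.observe();f=ctrl.grab_frame('wrist');cv2.imwrite('pics/w14.png',f['image']);T=campose(f,s);np.savez('w14.npz',im=f['image'],depth=f['depth'],K=f['K'],T=T)
print(s['position'])
i=f['image'][0:170,170:340];cv2.imwrite('pics/w14c.png',cv2.resize(i,None,fx=3.5,fy=3.5,interpolation=cv2.INTER_CUBIC))
u=np.array([np.cos(-.2665),np.sin(-.2665)]);n=np.array([-u[1],u[0]]);S=np.array([.5346,-.1578])
for t,z in [('charger_mid',.021),('roller_axle',.044),('fixture_stop',.01)]:
    for x in ctrl.spot_point(f,t)[:2]:
        p=onz(f,x['at'],T,z)[:2]-S;print(t,x['at'],x['p'],p@u,p@n)
C=cloud(f,T);X=(C[...,:2]-S)@u;Y=(C[...,:2]-S)@n;Z=C[...,2]
m=(Z>.024)&(Z<.04)&(abs(Y)<.03)&(X<-.045)&(X>-.1)&(f['depth']>0)
print('charger top',m.sum(),X[m].min(),Y[m].min(),Y[m].max(),np.median(Z[m]))
m=(Z>.037)&(abs(Y)<.012)&(X<-.005)&(X>-.04);print('roller top z',Z[m].max(),np.percentile(Z[m],95))
E
```

```text
t: 29.0
position: [0.3986, -0.1234, 0.1615]
tcp_rot: [0.991, -0.132, 0.004, 0.001]
force: [0.5, -0.2, 0.4]
opening: 0.0911
[ 0.39857301 -0.12337112  0.16152912]
charger_mid [409.7, 134.1] 0.86 -0.08525547816308993 -0.15744650485592918
charger_mid [248.4, 81.3] 0.85 -0.036445613197262916 0.00230344932279927
roller_axle [249.9, 62.0] 0.58 -0.022850388153438844 0.0006661152369669953
fixture_stop [248.0, 39.8] 0.83 0.000976898557110597 0.0026979737201841777
charger top 1465 -0.07547007695012234 -0.02025354722476956 0.021011383730994253 0.031518229920819985
roller top z 0.05772252411684853 0.05592824283764976
```

View pics/w14c.png

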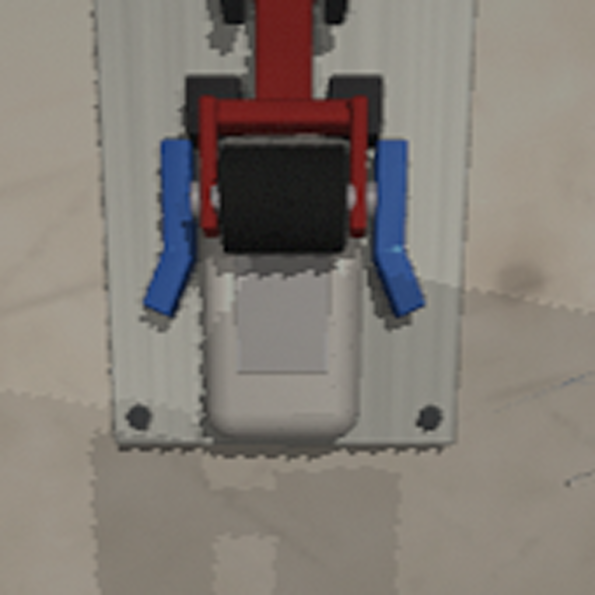

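The charger's plain end is at -75.5 mm and the roller is up on its top. I'll push the plain end with shut fingers to make sure it is against the stops.

```bash
python3 -m handwheel '[{"x":0.01,"y":-0.002,"z":-0.02,"ax":0,"ay":0.007,"az":0},{"x":0.01,"y":-0.002,"z":-0.03,"ax":0,"ay":0,"az":0},{"x":0.005,"y":-0.001,"z":-0.03,"ax":0,"ay":0,"az":0},{"x":0,"y":0,"z":-0.025,"ax":0,"ay":0,"az":0},{"x":0,"y":0,"z":0,"ax":0,"ay":0,"az":0},{"x":0,"y":0,"z":0,"ax":0,"ay":0,"az":0},{"x":0,"y":0,"z":0,"ax":0,"ay":0,"az":0},{"x":0,"y":0,"z":0,"ax":0,"ay":0,"az":0}]' 1
python3 g.py
```

```text
t: 30.0
position: [0.4286, -0.1298, 0.0529]
tcp_rot: [0.991, -0.132, 0.001, 0.002]
force: [-0.3, 0.1, -0.1]
opening: 0.0302
fix mm -109.59791023641696 -0.8766658477776802 z 52.905108302573595 psi -0.2642585963302603 zdir [ 0.00155219 -0.00375251] [-0.30871874  0.11134317 -0.12119415] 30.0
```

```bash
python3 -m handwheel '[{"x":-0.002,"y":0.0015,"z":-0.007,"ax":0.003,"ay":0.002,"az":-0.002},{"x":0,"y":0,"z":-0.007,"ax":0,"ay":0,"az":0},{"x":0,"y":0,"z":0,"ax":0,"ay":0,"az":0},{"x":0,"y":0,"z":0,"ax":0,"ay":0,"az":0},{"x":0.0048,"y":-0.0013,"z":0,"ax":0,"ay":0,"az":0},{"x":0.0048,"y":-0.0013,"z":0,"ax":0,"ay":0,"az":0},{"x":0,"y":0,"z":0,"ax":0,"ay":0,"az":0},{"x":0,"y":0,"z":0,"ax":0,"ay":0,"az":0}]'
python3 g.py
```

```text
t: 30.8
position: [0.4382, -0.1316, 0.0398]
tcp_rot: [0.991, -0.133, 0.002, 0.001]
force: [0.4, 0.4, 0.4]
opening: 0.0005
fix mm -99.86652149500935 -0.09979157458826349 z 39.80650463722524 psi -0.26656214912653303 zdir [ 0.00313658 -0.00219046] [0.39343485 0.44545259 0.40396892] 30.8
```

```bash
python3 -m handwheel '[{"x":0.0039,"y":-0.0011,"z":0,"ax":0,"ay":0,"az":0},{"x":0.0029,"y":-0.0008,"z":0,"ax":0,"ay":0,"az":0},{"x":0.002,"y":-0.0005,"z":0,"ax":0,"ay":0,"az":0},{"x":0.002,"y":-0.0005,"z":0,"ax":0,"ay":0,"az":0},{"x":0.002,"y":-0.0005,"z":0,"ax":0,"ay":0,"az":0},{"x":0.002,"y":-0.0005,"z":0,"ax":0,"ay":0,"az":0},{"x":0.002,"y":-0.0005,"z":0,"ax":0,"ay":0,"az":0},{"x":0.002,"y":-0.0005,"z":0,"ax":0,"ay":0,"az":0}]'
python3 g.py
```

```text
t: 31.6
position: [0.4451, -0.1324, 0.0386]
tcp_rot: [0.991, -0.132, -0.012, -0.002]
force: [-9.7, -0.3, 7.0]
opening: 0.0001
fix mm -93.06166523538228 0.9685522555462264 z 38.58778077362817 psi -0.2653580596362798 zdir [-0.02246181  0.0068573 ] [-9.68332333 -0.25642029  7.04677356] 31.6
```

```bash
python3 -m handwheel '[{"x":-0.01,"y":0.003,"z":0,"ax":0,"ay":0,"az":0},{"x":-0.015,"y":0.004,"z":0,"ax":0,"ay":0,"az":0},{"x":-0.01,"y":0.003,"z":0.02,"ax":0,"ay":-0.01,"az":0},{"x":-0.01,"y":0.002,"z":0.03,"ax":0,"ay":-0.01,"az":0},{"x":0,"y":0,"z":0.04,"ax":0,"ay":0,"az":0},{"x":0,"y":0,"z":0.03,"ax":0,"ay":0,"az":0},{"x":0,"y":0,"z":0,"ax":0,"ay":0,"az":0},{"x":0,"y":0,"z":0,"ax":0,"ay":0,"az":0}]'
python3 - <<'E'
from h import *
u=np.array([np.cos(-.2665),np.sin(-.2665)]);n=np.array([-u[1],u[0]]);S=np.array([.5346,-.1578])
s=ctrl.observe();f=ctrl.grab_frame('wrist');T=campose(f,s)
print(s['position'],s['force'])
cv2.imwrite('pics/w15.png',f['image'])
i=f['image'][0:170,170:340];cv2.imwrite('pics/w15c.png',cv2.resize(i,None,fx=3.5,fy=3.5,interpolation=cv2.INTER_CUBIC))
C=cloud(f,T);X=(C[...,:2]-S)@u;Y=(C[...,:2]-S)@n;Z=C[...,2]
m=(Z>.024)&(Z<.04)&(abs(Y)<.03)&(X<-.045)&(X>-.1)&(f['depth']>0)
print('charger top',m.sum(),X[m].min(),Y[m].min(),Y[m].max(),np.median(Z[m]))
b=(Z>.02)&(Z<.03)&(abs(abs(Y)-.018)<.012)&(X>-.01)&(X<.03);print('stop tops front',np.percentile(X[b],[2,50]) if b.any() else None)
m=(Z>.037)&(abs(Y)<.012)&(X<-.005)&(X>-.04);print('roller top z',np.percentile(Z[m],95))
f=ctrl.grab_frame('top');cv2.imwrite('pics/top2.png',cv2.resize(f['image'][140:270,90:410],None,fx=2.5,fy=2.5,interpolation=cv2.INTER_CUBIC))
E
```

```text
t: 32.4
position: [0.3948, -0.1184, 0.1618]
tcp_rot: [0.991, -0.132, -0.002, -0.004]
force: [-0.5, 0.9, 0.9]
opening: 0.0004
[ 0.39478667 -0.11836728  0.16184821] [-0.48228948  0.92063535  0.85580893]
charger top 1522 -0.0755020429765067 -0.020767786736395167 0.020936865380441337 0.03143738035373256
stop tops front [-0.00958934  0.00409201]
roller top z 0.05594001988813416
```

View pics/w15c.png

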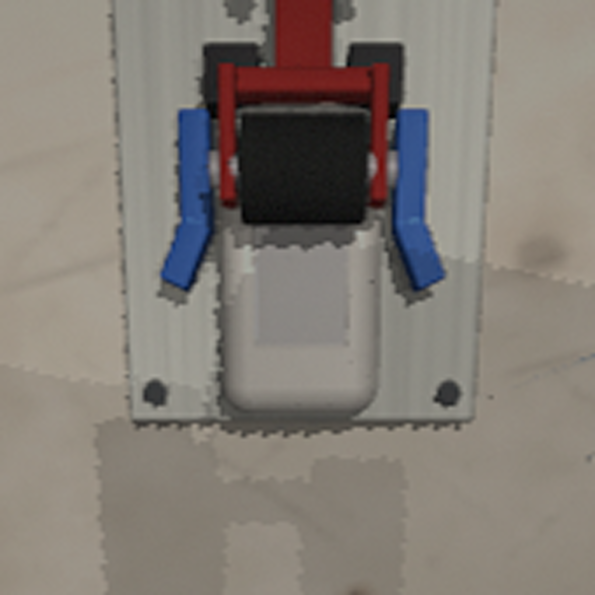

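View pics/top2.png

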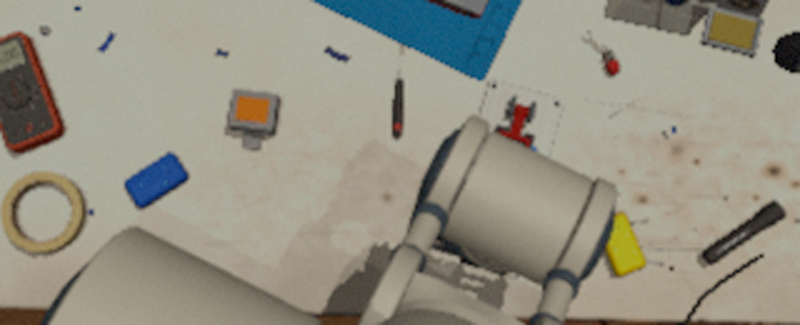

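```bash
python3 -c "
from cell import ctrl
print(ctrl.close_job())"
```

```text
the job is handed in; nothing more can be done
None
```

The white charger is in the test fixture, ports first and flat on the plate, with the red arm lifted and the roller on its top. I handed the job in at about 32.5 s; no verdict was reported.

**What I did:** I gripped the port end, drew the charger out of the sleeve, turned it and laid it on the bench. I then took it again by the plain end, pushed it in under the roller until it stopped, released it and backed away. Afterwards I pushed the plain end with the fingers shut.

**Last checks:**
- **Seating:** the depth picture put the plain end 75.5 mm before the stops, where 75 mm is fully seated. That is within the 2 mm calibration. The closing push of about 10 N did not move it.
- **Sides and height:** it lies centred between the guides, within ±21 mm of the centre line. Its top reads 31.5 mm above the bench against 32 mm expected.
- **Roller:** its top reads about 56 mm. It sits on the charger's top in the picture.
- **Other things:** the torch, tape and screwdriver look unmoved in the top picture.
- **Disagreements:** the shut fingers met the plain end about 2 mm sooner than their stated 32 mm width implied, which I put down to the fingers being wider than the pads. I tried to read the front faces of the stops from depth, but the result was unusable. Contact with the stops therefore rests on the push and the measured length.

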